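# Feed a motor capacitor from the parts carousel into the flow lane

### The arm

A 7-joint arm with a two-finger parallel gripper is mounted at the origin on the work surface. World frame = base frame: x ahead of the robot, y to its left, z up, the work surface at z = 0. Lengths are in m, angles in rad, forces in N, time in s.
With the tool pointing down it reaches from about 0.4 to 0.85 m from the base axis. Payload 10.4 kg.
Tool frame: the origin (TCP) lies at the very end of the fingers, on their centre line; the grasp point (between the pads) lies r.tcp_to_grasp behind it (r.tcp_to_grasp is the distance from the TCP to the grasp point, in m); z points along the fingers, y is the line along which they close (so a half turn about z gives the same grasp; the last joint's range is limited). The gripper opens to 87 mm and grips with 3 to 60 N. Pads are 19 mm wide; open, the fingers measure 117 mm over their backs; the gripper's body (75 mm by 190 mm) begins 51 mm behind the grasp point.
Start: joints at [1.149, 0.332, -0.065, 1.46, 0.022, 1.35, -0.088], TCP at [0.243, -0.576, 0.223] pointing down, gripper open.
Joint ranges: [-2.6, 2.6], [-0.5, 2.12], [-1.47, 1.34], [0.16, 2.42], [-1.27, 4.41], [0.06, 2.06], [-2.6, 2.6]. Speed limits (rad/s): [2.22, 2.22, 2.79, 2.79, 3.14, 3.14, 3.14].

### API

Orientations are given as a unit quaternion [x, y, z, w].
In Python, from bench import monitor, cams, ticket, r gives the robot as it stands.
- The arm moves only by the shell command python3 -m crank 'ROWS' [OPENING] [FORCE]. ROWS is a JSON object whose one key "steps" holds a list of rows, each a list of 2 entries, a list of its own where there are three numbers: the shift along the world's x, y, z in units of 25 mm (1.0 is 25 mm), then the turn, a rotation vector about the world's x, y, z in units of 5 degrees (1.0 is 5 degrees). In form: {"steps": [[[x, y, z], [ax, ay, az]], ...]}. A call has 1 to 10 rows; each row shifts and turns the commanded pose from where the row before left it; what a row does not reach is not made up. A row lasts 1/12 s, in which the tool goes at most 41.7 mm and 7.16 degrees, less where a joint would pass 70% of its speed; a pose out of reach is approached as far as the arm can. A call is refused whole if a number of a shift passes 1 or a number of a turn 1, either way. A call with a gripper value outside its range is refused whole. OPENING is the finger opening in mm, from 0 to 87, set as the call begins (- or left out, the last holds). The fingers move at their own pace and stop on an object; FORCE is the grip in N (left out, the last holds). Time passes only in rows, so rows that do not move let the fingers close. It gives the time, the measured TCP pose, the force, the opening and the grip force at its end, in the units of the state.
- monitor.read_state(): the state, without advancing time (a new reading comes with each control period).
- cams.camera(name): name is "scene" or "top" or "wrist"; returns a dict with "pixels" (384x512x3 uint8, blue, green, red), "z_map" (384x512 float32, m along the optical axis (not along the pixel's ray), 0 where there is no reading), "vfov" (degrees; the focal length in pixels is half the picture's height over the tangent of half this angle, whatever the lens; pixels are square), "cx", "cy" (the principal point, pixels), "T" (4x4, takes a point from camera to world coordinates). Camera axes: x right, y up, looking along -z (the intrinsics and any distortion apply to the point x, -y, -z); pixel columns grow to the right and rows downward; lengths in m; the calibration is good to about 2 mm. A picture is of the moment at which its call begins.
- ticket.close_job(): hands the job in; it is judged then, once.
The state is a dict: "time": time; "joint_positions": joint angles; "joint_vel": joint speeds; "joint_torque": joint torques, N m; "ee_pos": TCP position; "eef_rot": TCP orientation; "ft_force": force on the tool from outside, world axes, zero at the start; "torque": the same for the moment, N m; "width": finger opening in m; "grip_force": force on a finger pad.
Only numpy, scipy, OpenCV 4.12 (cv2) and the standard library are available. Lean on these libraries where they do the work, as an engineer would, in place of code of your own. Each camera call takes 0.05 s, during which the arm holds its last target. There are 200 camera calls.

### The job

Turn the parts carousel by the bar knob on top until the round capacitor can stands squarely in the middle of the front opening, then reach in under the lamp bar and lift the can out. Set it down gently, standing square on the floor of the sloping lane's open upper half, and let go so that it slides down under the clear cover and comes to rest standing against the stop. Leave the square relays in their pockets, and the meter and the screwdriver where they are.

Things in the scene. Friction and masses are not known exactly. Their poses are not given: they have to be found in the camera images.
- stand: Fixed carousel stand: grey foot plate 260 x 290 x 12 mm, origin under its centre on the bench, below the carousel's axis, z up. Its -x side is the front, roughly facing the robot. Four 12 mm posts at x = -72 and 110, y = +-135 mm carry a guard of 6 mm steel bars along x (y = +-30, +-85, +-135 mm, x from -62 to 113, z = 138 to 144 mm) and a 12 mm rear bar.
- lamp_bar (a point): Middle of the lower front edge of the metal lamp bar on the guard's front: at x = -82, y = 0, z = 135 mm of the stand, same axes. The bar is 290 mm long along y, 22 mm deep (to +x) and 20 mm high (up to z = 155 mm).
- opening (a point): Middle of the front opening: where the centre of the can's underside should be after turning, x = -100, y = 0, z = 24 mm of the stand, same axes. The lamp bar's front face is only 18 mm further in (+x), so grip the can with the tool leaning about 35 degrees: fingers pointing down and towards the stand's +x, gripper body leaning back to -x. Lift 20 mm straight up, then draw back.
- carousel: Turning part: 270 mm disc, upper face at z = 24 mm, origin on its vertical axis at bench level, x and y turn with it. Four square pockets, 48 mm inside, 3 mm walls up to z = 36 mm, centres at radius 100 mm, 0, 90, 180 and 270 degrees from its x. Turns both ways against light friction (0.05 N m), at least 1.5 rad from the start, stays where left and carries its items along.
- knob (a point): Grip point of the black bar knob on the carousel's axis, above the guard, 195 mm over the bench, axes those of the carousel. The bar is 50 mm long along the carousel's x, 16 mm wide along its y, from z = 174 to 210 mm; grip it across the 16 mm from straight above and turn it about the vertical; the carousel turns one to one with it.
- can: The capacitor can: the only round item, aluminium, 44 mm in diameter, 52 mm tall, two small brass tags on top (to 60 mm, look only), 0.1 to 0.2 kg. Origin at the centre of its underside, z up its axis. Starts in one of the two front pockets, 0.45 to 1.12 rad left or right of the opening's middle, underside at z = 24 mm. Grip it across the stand's y, some 43 mm above its underside.
- relay_a: Bystander: square relay in an aluminium case, 42 x 42 x 46 mm, origin at the centre of its underside, stands in the other front pocket.
- relay_b: Bystander: square relay, 42 x 42 x 60 mm, origin at the centre of its underside, stands in a pocket at the back.
- lane: Fixed flow lane, origin under its centre on the bench, z up, x the horizontal downhill direction. Slippery floor (friction about 0.1), 300 mm long, slopes down 20 degrees along x, at z = 80 mm over the origin; 50 mm wide between side walls 14 mm high. Lower half (from 13 mm past the middle) under a clear cover, 66 mm inside, 70 mm outside; upper half open.
- lane_entry (a point): Point on the sloping floor's centre line in the open upper half, 85 mm up the slope from the lane's middle, 65 mm from its upper end: set the centre of the can's underside down here. Axes sloped with the lane: x down the slope, y across, z square to the floor (20 degrees off vertical, leaning downhill). Let go square to the floor, the can slides to the stop by itself.
- lane_stop (a point): Point on the sloping floor where the centre of the can's underside lies when it rests against the steel stop at the lower end, 207 mm down the slope from lane_entry, same axes. The stop's face is 22 mm further on and stands 40 mm over the floor.
- meter: Bystander: orange handheld multimeter, 150 x 75 x 34 mm, lying loose on the bench, origin under its centre, x along its length.
- screwdriver: Bystander: screwdriver lying loose on the bench, left of the lane.
Mind the look-alikes: they are no part of the job. What is shaped like the can but brown or orange is not meant.

How it is judged:
On the way, in this order (a step that is already met when the one before it is completed fails the run):
1. the can, still in its pocket, is turned to the middle of the front opening (within 16 mm) (y of can in the frame of stand between -0.016 and 0.016 m and x of can in the frame of stand below -0.08 m and z of can in the frame of carousel between 0.014 and 0.034 m and angle between can's own z axis and vertical below 0.2 rad), for 0.2 s.
2. the can is lifted out of the carousel (z of can in the frame of carousel above 0.04 m), for 0.1 s.
3. the can is set down in the open upper half of the lane, standing on its floor, not dropped (x of can in the frame of lane_entry between -0.06 and 0.095 m and y of can in the frame of lane_entry between -0.008 and 0.008 m and z of can in the frame of lane_entry between -0.004 and 0.012 m and angle between the z axis of can and the z axis of lane_entry, either way round below 0.3 rad and linear speed of can below 0.08 m/s), for 0.1 s.
At the end, for the whole second after the job is handed in: The can stands on the lane's floor against the stop (within 6 mm along and across, 5 mm in height, axis within 0.12 rad of square to the floor), at rest; both relays stand in their carousel pockets; the meter and the screwdriver are within 30 mm of where they began (x of can in the frame of lane_stop between -0.006 and 0.006 m and y of can in the frame of lane_stop between -0.006 and 0.006 m and z of can in the frame of lane_stop between -0.004 and 0.005 m and angle between the z axis of can and the z axis of lane_stop, either way round below 0.12 rad and linear speed of can below 0.01 m/s and z of relay_a in the frame of carousel between 0.014 and 0.034 m and angle between each of relay_a, relay_b's own z axis and vertical below 0.2 rad and z of relay_b in the frame of carousel between 0.014 and 0.034 m and distance of each of meter, screwdriver from where it was at the start of the episode below 0.03 m); the robot touches nothing.
It fails at once if a relay is lifted out or tipped (not (z of relay_a in the frame of carousel between 0.014 and 0.034 m and angle between relay_a's own z axis and vertical below 0.2 rad) or not (z of relay_b in the frame of carousel between 0.014 and 0.034 m and angle between relay_b's own z axis and vertical below 0.2 rad)).
It fails at once if the meter or the screwdriver is shoved away (distance of any of meter, screwdriver from where it was at the start of the episode above 0.03 m).
It also fails if it takes over 51 s, if anything falls off the work surface, if the arm or the gripper's body presses on something with over 40 N, if the wrist force passes 120 N, or if a joint passes its speed limit or range.

## Working session

There is one attempt and no reset: what is moved stays moved. The work goes in short steps, Python scripts to look and compute and a shell command to move; the robot and the scene stay as the last step left them, time stands still between calls to the robot, and variables do not carry over. Pictures are saved under pics/ and viewed, at most 10 in all, crops included, and the job is handed in when it is done.

```bash
ls; mkdir -p pics; cat > h.py <<'E'
import numpy as np, cv2
from bench import monitor, cams, ticket, r
def shot(n):
    c=cams.camera(n); cv2.imwrite(f'pics/raw_{n}.png',c['pixels']); np.savez(f'pics/{n}.npz',**{k:v for k,v in c.items()}); return c
def pts(c):
    h,w=c['z_map'].shape; f=h/2/np.tan(np.radians(c['vfov'])/2)
    u,v=np.meshgrid(np.arange(w),np.arange(h)); z=c['z_map']
    P=np.stack([(u-c['cx'])/f*z,-(v-c['cy'])/f*z,-z,np.ones_like(z)],-1)
    return (P@np.array(c['T']).T)[...,:3]
def load(n):
    return {k:v for k,v in np.load(f'pics/{n}.npz',allow_pickle=True).items()}
def ray(c,u,v):
    h=384; f=h/2/np.tan(np.radians(c['vfov'])/2); T=np.array(c['T'])
    d=T[:3,:3]@np.array([(u-c['cx'])/f,-(v-c['cy'])/f,-1]); return T[:3,3],d
def onz(c,u,v,z):
    o,d=ray(c,u,v); return o+d*(z-o[2])/d[2]
E
python3 - <<'E'
from h import *
for n in ('scene','top','wrist'):
    c=shot(n); print(n,[k for k in c],c['vfov'],c['cx'],c['cy'],np.round(c['T'],3).tolist(),{k:c[k] for k in c if k not in('pixels','z_map','T')})
a=cv2.imread('pics/raw_scene.png');b=cv2.imread('pics/raw_top.png')
cv2.imwrite('pics/s1.png',cv2.resize(a,(800,600)));cv2.imwrite('pics/t1.png',cv2.resize(b,(800,600)))
print(r.tcp_to_grasp,monitor.read_state())
E
```

```text
pics
scene ['pixels', 'z_map', 'vfov', 'cx', 'cy', 'T'] 51.42315883240958 253.66798110387944 187.24672112664575 [[0.604, -0.528, 0.597, 1.183], [0.797, 0.412, -0.441, -0.337], [-0.013, 0.742, 0.67, 0.835], [0.0, 0.0, 0.0, 1.0]] {'vfov': 51.42315883240958, 'cx': 253.66798110387944, 'cy': 187.24672112664575}
top ['pixels', 'z_map', 'vfov', 'cx', 'cy', 'T'] 44.039343308906524 251.190904177263 186.00739104582075 [[0.027, 0.985, -0.17, 0.348], [-1.0, 0.029, 0.007, 0.12], [0.012, 0.17, 0.985, 1.455], [0.0, 0.0, 0.0, 1.0]] {'vfov': 44.039343308906524, 'cx': 251.190904177263, 'cy': 186.00739104582075}
wrist ['pixels', 'z_map', 'vfov', 'cx', 'cy', 'T'] 60.11820940463777 251.6670866472308 190.90212271700014 [[0.389, 0.885, 0.255, 0.312], [-0.921, 0.374, 0.106, -0.547], [-0.001, -0.276, 0.961, 0.384], [0.0, 0.0, 0.0, 1.0]] {'vfov': 60.11820940463777, 'cx': 251.6670866472308, 'cy': 190.90212271700014}
0.0187 {'time': 0.15, 'joint_positions': array([ 1.14944227,  0.33271827, -0.06469667,  1.46069827,  0.02157841,
        1.34991484, -0.08851442]), 'joint_vel': array([-0.00040909,  0.00020695,  0.00123782, -0.00070389,  0.00177079,
       -0.00178364, -0.00106508]), 'joint_torque': array([ 8.37007683e-04, -6.23634982e+01,  2.47062027e-02, -3.90138459e+01,
       -6.13493356e-02,  3.73870530e-02,  1.73109820e-04]), 'ee_pos': array([ 0.24256685, -0.57570826,  0.2219659 ]), 'eef_rot': array([ 9.80190658e-01,  1.98055552e-01, -1.15147804e-04, -5.09489417e-04]), 'ft_force': array([ 0.51049816, -0.73974923, -0.29895439]), 'torque': array([-0.01772381, -0.01505628,  0.02513838]), 'grip_force': 0.0, 'width': 0.08687368154752775}
```

View pics/s1.png

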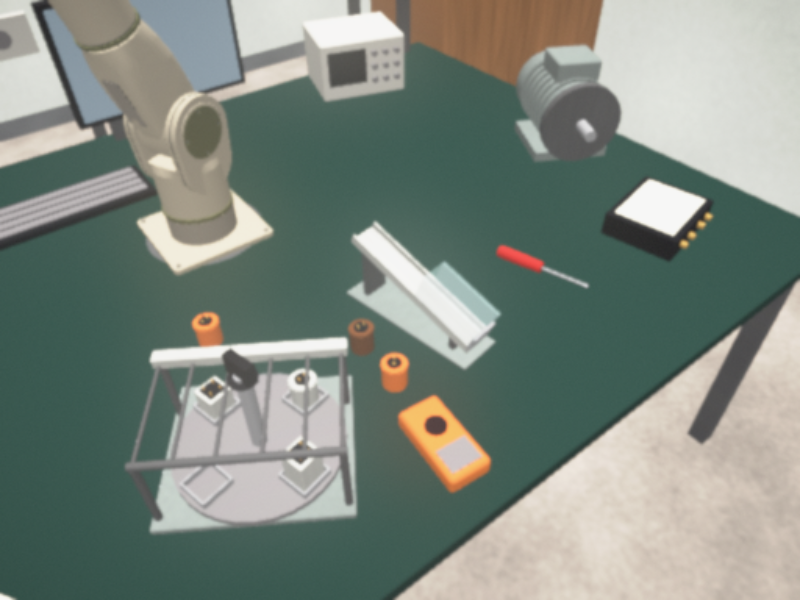

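View pics/t1.png

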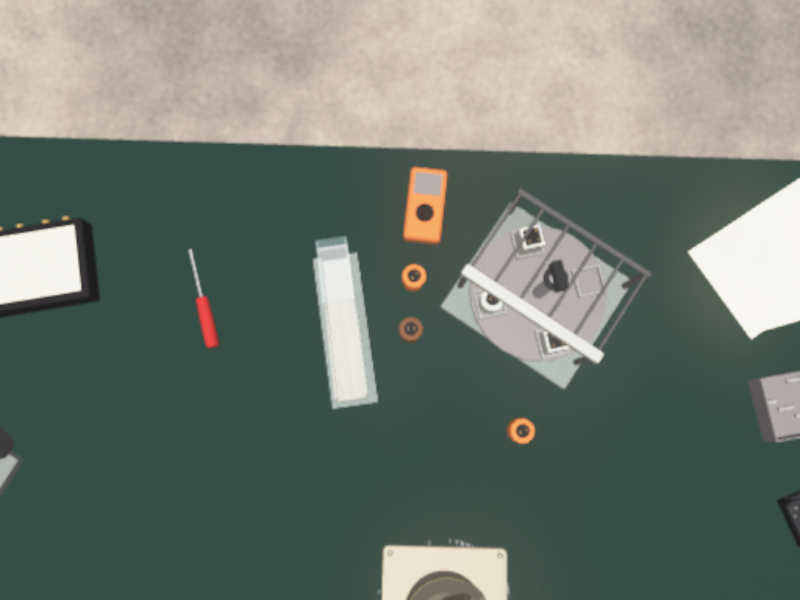

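The only round metal item is the can, at raw scene (193,246) and top (314,193). The look-alikes are three loose cylinders. In the top view they sit at (265,177) orange, (334,275) orange and (263,210) brown. The square relays are at (340,153) and (354,218). The meter is at (272,131) and the screwdriver at (131,195).

```bash
cat > m1.py <<'E'
from h import *
for n in('top','scene'):
    c=load(n);P=pts(c);im=c['pixels'].astype(int);ok=c['z_map']>0
    print('==',n, 'table z',np.median(P[250:260,100:200,2]) if n=='top' else '')
    S=ok&(P[...,0]>.3)&(P[...,0]<.9)&(P[...,1]>-.5)&(P[...,1]<.02)
    def rect(m,lab):
        q=P[m][:,:2]
        if len(q)<8: print(lab,len(q));return
        r_=cv2.minAreaRect((q*1000).astype(np.float32)); print(lab,len(q),np.round(r_[0],1),np.round(r_[1],1),round(r_[2],1),'z med/max',np.round([np.median(P[m][:,2]),P[m][:,2].max()],4))
    Z=P[...,2]
    bright=im.min(-1)>190
    m=(S&bright&(Z>.14)&(Z<.17)).astype(np.uint8)
    k,l,st,_=cv2.connectedComponentsWithStats(m); i=1+st[1:,4].argmax(); rect(l==i,'lamp')
    rect(S&(Z>.185)&(Z<.23),'knob')
    rect(S&(Z>.1)&(Z<.3)&(im.max(-1)<70),'dark high')
    rect(S&(Z>.006)&(Z<.016)&(P[...,1]<-.05),'foot')
    # lane
    L=ok&(P[...,0]>.25)&(P[...,0]<.9)&(P[...,1]>.05)&(P[...,1]<.35)&(Z>.025)
    rect(L,'lane')
    L2=ok&(P[...,0]>.25)&(P[...,0]<.9)&(P[...,1]>.05)&(P[...,1]<.35)&(Z>.004)&(Z<.02)
    rect(L2,'lanefoot')
c=load('top')['pixels'];d=load('scene')['pixels']
A=cv2.resize(c[120:260,195:425],None,fx=3.4,fy=3.4,interpolation=2)[:480,:780]
cv2.imwrite('pics/t2.png',A)
B=cv2.resize(d[130:345,80:340],None,fx=2.7,fy=2.7,interpolation=2)
cv2.imwrite('pics/s2.png',B)
E
python3 m1.py
```

```text
== top table z -0.0010833670813263918
lamp 759 [ 541.5 -138.7] [286.8  25.9] 57.7 z med/max [0.154  0.1621]
knob 161 [ 598.8 -176. ] [50.3 18.4] 14.4 z med/max [0.2077 0.2157]
dark high 65 [ 596.8 -169.2] [49.4  7.8] 22.1 z med/max [0.1985 0.2152]
foot 1358 [ 596.  -273.6] [447.  587.4] 89.9 z med/max [0.0101 0.016 ]
lane 3071 [610.6 153.4] [206.4 471.6] 89.9 z med/max [0.0971 0.147 ]
lanefoot 1573 [573.3 199.9] [299.5 643.2] 89.9 z med/max [0.0055 0.02  ]
== scene table z 
lamp 852 [ 540.  -137.6] [287.4  24.7] 57.5 z med/max [0.1541 0.1581]
knob 282 [ 600.2 -176.1] [52.6 17.2] 13.7 z med/max [0.2074 0.2124]
dark high 0
foot 1874 [ 553.3 -145.6] [290.2 380.4] 57.1 z med/max [0.0112 0.016 ]
lane 4110 [611.9 153.4] [206.6 472.6] 90.0 z med/max [0.0891 0.1452]
lanefoot 1200 [574.5 167.8] [234.4 574.9] 89.9 z med/max [0.0058 0.02  ]
```

View pics/t2.png

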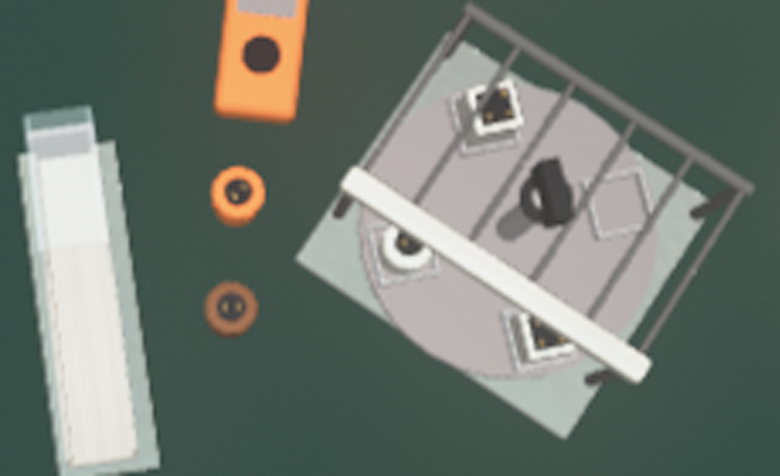

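View pics/s2.png

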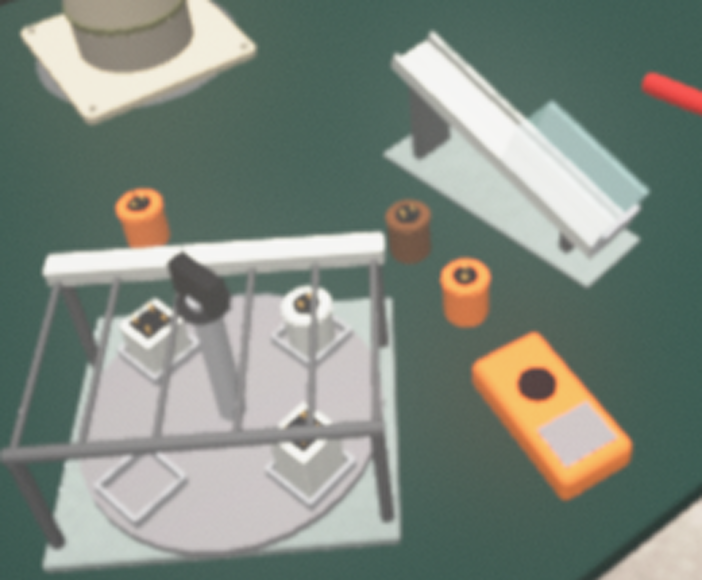

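The crops confirm the choice: the round aluminium can is in the lane-side front pocket, at crop t2 (405,243) and s2 (307,305). The relays are square, and the loose cylinders are orange or brown. Next I measure the can and lane accurately.

```bash
cat > m2.py <<'E'
from h import *
px={'top':(314,192),'scene':(193,243)}
R=[]
for n in('top','scene'):
    c=load(n);P=pts(c);im=c['pixels'].astype(int);ok=c['z_map']>0;Z=P[...,2]
    u,v=px[n]; w=np.zeros(Z.shape,bool);w[v-16:v+17,u-16:u+17]=1
    m=w&ok&(Z>.068)&(Z<.09)
    q=P[m]; cc,rr=cv2.minEnclosingCircle((q[:,:2]*1000).astype(np.float32))
    print(n,'can',len(q),np.round(cc,1),round(rr,1),'z',np.round(np.percentile(q[:,2],[10,50,90]),4),'mean',q[:,:2].mean(0).round(4))
    yy,xx=np.nonzero(m);R.append(ray(c,(xx.min()+xx.max())/2,(yy.min()+yy.max())/2))
    # lane
    B=ok&(P[...,0]>.3)&(P[...,0]<.75)&(P[...,1]>.07)&(P[...,1]<.3)&(Z>.03)&(Z<.17)
    k,l,st,_=cv2.connectedComponentsWithStats(B.astype(np.uint8));i=1+st[1:,4].argmax();L=l==i
    q=P[L]; r_=cv2.minAreaRect((q[:,:2]*1000).astype(np.float32));print('lane rect',np.round(r_[0],1),np.round(r_[1],1),r_[2])
    d=np.array([np.cos(np.radians(r_[2])),np.sin(np.radians(r_[2]))]); 
    if r_[1][0]<r_[1][1]: d=np.array([-d[1],d[0]])
    if d[0]<0:d=-d
    ctr=np.array(r_[0])/1000;s=(q[:,:2]-ctr)@d;t=(q[:,:2]-ctr)@[-d[1],d[0]]
    print('yaw',np.degrees(np.arctan2(d[1],d[0])))
    for a in np.arange(-.16,.17,.02):
        k=(s>a)&(s<a+.02)
        if k.sum()>5:
            mid=k&(abs(t)<.015); up=k&(q[:,2]>(np.median(q[mid,2])+.007) if mid.any() else k)
            print(round(a+.01,3),k.sum(),'t range',t[k].min().round(4),t[k].max().round(4),'zmid',np.round(np.median(q[mid,2]),4) if mid.any() else None,'wall t',np.round(np.percentile(t[up],[5,50,95]),4) if up.any() else None)
(o1,d1),(o2,d2)=R
A=np.stack([d1,-d2],1);x=np.linalg.lstsq(A,o2-o1,rcond=None)[0];print('tri can top',o1+d1*x[0],o2+d2*x[1])
E
python3 m2.py
```

```text
top can 120 [585.9 -63.9] 41.7 z [0.0715 0.0753 0.0804] mean [ 0.5687 -0.0749]
lane rect [528.4 202.8] [306.3  58.3] 9.855561256408691
yaw 9.85556125640869
-0.15 105 t range -0.029 0.0286 zmid 0.1284 wall t [-0.0286 -0.0017  0.0286]
-0.13 151 t range -0.029 0.0281 zmid 0.1227 wall t [-0.0287 -0.0044  0.0278]
-0.11 148 t range -0.0291 0.0287 zmid 0.1145 wall t [-0.0287  0.0042  0.0286]
-0.09 146 t range -0.029 0.0287 zmid 0.1086 wall t [-0.0286  0.0002  0.0286]
-0.07 141 t range -0.0291 0.0291 zmid 0.1014 wall t [-0.0284  0.025   0.0285]
-0.05 136 t range -0.0291 0.0281 zmid 0.0933 wall t [-0.0283 -0.0004  0.0276]
-0.03 136 t range -0.0291 0.0288 zmid 0.0864 wall t [-0.0285  0.0056  0.0284]
-0.01 127 t range -0.029 0.0288 zmid 0.0792 wall t [-0.0287  0.0217  0.0283]
0.01 140 t range -0.029 0.0287 zmid 0.0722 wall t [-0.0286  0.0188  0.0284]
0.03 213 t range -0.0291 0.0285 zmid 0.1341 wall t [-0.0205  0.0031  0.0283]
0.05 134 t range -0.0291 0.0291 zmid 0.1326 wall t [0.0017 0.0017 0.0017]
0.07 137 t range -0.0291 0.0284 zmid 0.1245 wall t None
0.09 129 t range -0.0291 0.0289 zmid 0.11
[... 950 characters left out ...]
0015  0.0286]
-0.01 83 t range -0.0311 0.0282 zmid 0.0811 wall t [-0.0303 -0.0276  0.0272]
0.01 53 t range -0.0313 -0.0272 zmid None wall t [-0.0303 -0.0289 -0.0277]
0.03 218 t range -0.0319 0.0289 zmid 0.1382 wall t None
0.05 257 t range -0.0307 0.0289 zmid 0.1315 wall t [-0.0007  0.008   0.0167]
0.07 254 t range -0.0314 0.0323 zmid 0.1243 wall t None
0.09 264 t range -0.0312 0.0309 zmid 0.1169 wall t [0.0057 0.0057 0.0057]
0.11 260 t range -0.0314 0.0321 zmid 0.11 wall t None
0.13 279 t range -0.0323 0.0311 zmid 0.1012 wall t [0.0053 0.0124 0.0195]
0.15 152 t range -0.0301 0.0295 zmid 0.0956 wall t None
tri can top [ 0.58146707 -0.06498133  0.06804022] [ 0.57473997 -0.07874012  0.06873753]
```

```bash
python3 -m crank '{"steps":[[[0.7,0.8,0.4],[0,0,-0.2]],[[0.7,0.8,0.4],[0,0,-0.2]],[[0.7,0.8,0.4],[0,0,-0.2]],[[0.7,0.8,0.4],[0,0,-0.2]],[[0.7,0.8,0],[0,0,-0.2]],[[0.7,0.8,0],[0,0,-0.2]],[[0.7,0.8,0],[0,0,-0.2]],[[0.7,0.8,0],[0,0,-0.2]],[[0.7,0.8,0],[0,0,-0.2]],[[0.7,0.8,0],[0,0,0]]]}' 87 30
python3 -m crank '{"steps":[[[0.7,0.8,0],[0,0,0]],[[0.7,0.8,0],[0,0,0]],[[0.7,0.8,0],[0,0,0]],[[0.7,0.8,0],[0,0,0]],[[0.7,0.8,0],[0,0,0]],[[0.7,0.8,0],[0,0,0]],[[0.7,0.8,0],[0,0,0]],[[0.4,0.4,0],[0,0,0]],[[0,0,0],[0,0,0]],[[0,0,0],[0,0,0]]]}'
cat > st.py <<'E'
from h import *
from scipy.spatial.transform import Rotation as R
s=monitor.read_state();M=R.from_quat(s['eef_rot']).as_matrix()
print(round(s['time'],2),'tcp',s['ee_pos'].round(4),'grasp',(s['ee_pos']-r.tcp_to_grasp*M[:,2]).round(4),'z',M[:,2].round(3),'y',M[:,1].round(3),'yaw_y',np.degrees(np.arctan2(M[1,1],M[0,1])).round(2),'q',s['joint_positions'].round(2),'F',s['ft_force'].round(1),s['width'].round(4),s['grip_force'])
E
python3 st.py
python3 - <<'E'
from h import *
c=shot('wrist');P=pts(c);Z=P[...,2];ok=c['z_map']>0
for a,b in((.19,.225),):
    m=ok&(Z>a)&(Z<b)&(abs(P[...,0]-.6)<.06)&(abs(P[...,1]+.176)<.06);q=P[m]
    print(len(q),cv2.minAreaRect((q[:,:2]*1000).astype(np.float32)) if len(q)>5 else 0,np.median(q[:,2]))
cv2.imwrite('pics/w1.png',c['pixels'])
E
```

```text
time: 0.98
ee_pos: [0.4183, -0.3748, 0.2624]
eef_rot: [0.993, 0.12, -0.0, -0.0]
ft_force: [0.3, -0.5, 1.1]
width: 0.0868
grip_force: 0.0
time: 1.82
ee_pos: [0.5504, -0.2253, 0.2621]
eef_rot: [0.993, 0.121, -0.0, -0.0]
ft_force: [-0.5, -0.8, -0.5]
width: 0.0868
grip_force: 0.0
2339 ((600.1107177734375, -175.17550659179688), (50.07854080200195, 16.3817138671875), 14.01707935333252) 0.20952722166641816Traceback (most recent call last):
  File "st.py", line 4, in <module>
    print(round(s['time'],2),'tcp',s['ee_pos'].round(4),'grasp',(s['ee_pos']-r.tcp_to_grasp*M[:,2]).round(4),'z',M[:,2].round(3),'y',M[:,1].round(3),'yaw_y',np.degrees(np.arctan2(M[1,1],M[0,1])).round(2),'q',s['joint_positions'].round(2),'F',s['ft_force'].round(1),s['width'].round(4),s['grip_force'])
                                                                                                                                                                                                                                                                         ^^^^^^^^^^^^^^^^
AttributeError: 'float' object has no attribute 'round'
```

View pics/w1.png

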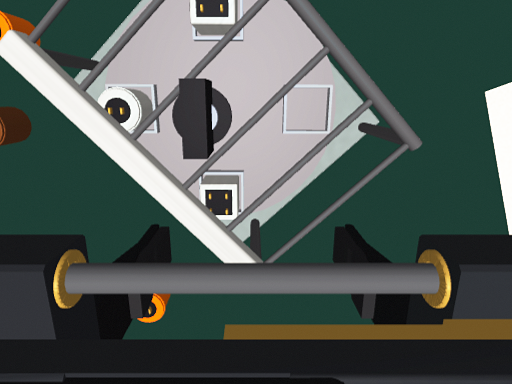

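The wrist view shows the black bar knob at (195,118), aligned with the fingers, and the can at (122,110). I now approach and grip the knob.

```bash
sed -i "s/s\['width'\].round(4)/round(s['width'],4)/" st.py
python3 -m crank '{"steps":[[[0.7,0.7,0],[0,0,0]],[[0.7,0.7,0],[0,0,0]],[[0.6,0.6,0],[0,0,0]],[[0,0,0],[0,0,0]],[[0,0,-0.7],[0,0,0]],[[0,0,-0.7],[0,0,0]],[[0,0,-0.7],[0,0,0]],[[0,0,-0.7],[0,0,0]],[[0,0,-0.6],[0,0,0]],[[0,0,0],[0,0,0]]]}'
python3 st.py
```

```text
time: 2.7
ee_pos: [0.5977, -0.1777, 0.1742]
eef_rot: [0.993, 0.119, -0.003, -0.0]
ft_force: [-0.7, -0.4, -1.2]
width: 0.0868
grip_force: 0.0
2.7 tcp [ 0.5977 -0.1777  0.1742] grasp [ 0.5977 -0.1777  0.1929] z [-0.005  0.    -1.   ] y [ 0.237 -0.971 -0.002] yaw_y -76.28 q [ 0.5   0.39 -0.36  1.51  0.14  1.28 -1.21] F [-0.7 -0.4 -1.2] 0.0868 0.0
```

```bash

python3 -m crank '{"steps":[[[0.05,0.05,0],[0,0,0]],[[0,0,0],[0,0,0]],[[0,0,0],[0,0,0]],[[0,0,0],[0,0,0]],[[0,0,0],[0,0,0]],[[0,0,0],[0,0,0]],[[0,0,0],[0,0,0]],[[0,0,0],[0,0,0]]]}' 0 30
python3 st.py
```

```text
time: 3.37
ee_pos: [0.6015, -0.1747, 0.1777]
eef_rot: [0.993, 0.121, 0.0, 0.0]
ft_force: [0.5, 0.9, 0.5]
width: 0.0418
grip_force: 0.0
3.37 tcp [ 0.6015 -0.1747  0.1777] grasp [ 0.6015 -0.1747  0.1964] z [ 0. -0. -1.] y [ 0.239 -0.971  0.   ] yaw_y -76.15 q [ 0.49  0.39 -0.37  1.5   0.14  1.28 -1.22] F [0.5 0.9 0.5] 0.0418 0.0
```

```bash

python3 -m crank '{"steps":[[[-0.05,0,0],[0,0,0]],[[0,0,0],[0,0,0]],[[0,0,0],[0,0,0]],[[0,0,0],[0,0,0]],[[0,0,0],[0,0,0]],[[0,0,0],[0,0,0]],[[0,0,0],[0,0,0]]]}' 0 30
python3 st.py
```

```text
time: 3.95
ee_pos: [0.6001, -0.1749, 0.1775]
eef_rot: [0.993, 0.121, -0.0, 0.0]
ft_force: [0.2, -0.8, 1.2]
width: 0.0214
grip_force: 30.0
3.95 tcp [ 0.6001 -0.1749  0.1775] grasp [ 0.6001 -0.1749  0.1962] z [-0. -0. -1.] y [ 0.239 -0.971  0.   ] yaw_y -76.16 q [ 0.49  0.38 -0.37  1.51  0.14  1.28 -1.22] F [ 0.2 -0.8  1.2] 0.0214 30.00003308057785
```

```bash

python3 -m crank '{"steps":[[[0,0,0],[0,0,0]],[[0,0,0],[0,0,0.25]],[[0,0,0],[0,0,0.5]],[[0,0,0],[0,0,0.5]],[[0,0,0],[0,0,0.5]],[[0,0,0],[0,0,0.5]],[[0,0,0],[0,0,0.5]],[[0,0,0],[0,0,0.5]],[[0,0,0],[0,0,0.5]],[[0,0,0],[0,0,0.5]]]}'
python3 st.py
python3 -m crank '{"steps":[[[0,0,0],[0,0,0.5]],[[0,0,0],[0,0,0.5]],[[0,0,0],[0,0,0.5]],[[0,0,0],[0,0,0.5]],[[0,0,0],[0,0,0.5]],[[0,0,0],[0,0,0.5]],[[0,0,0],[0,0,0.5]],[[0,0,0],[0,0,0.5]],[[0,0,0],[0,0,0.45]],[[0,0,0],[0,0,0]]]}'
python3 -m crank '{"steps":[[[0,0,0],[0,0,0]],[[0,0,0],[0,0,0]],[[0,0,0],[0,0,0]]]}'
python3 st.py
cat > m3.py <<'E'
from h import *
for n in('top','scene'):
    c=shot(n);P=pts(c);Z=P[...,2];ok=c['z_map']>0;o=np.array([.6003,-.1755]);a=np.radians(-32.5)
    X=(P[...,:2]-o)@np.array([[np.cos(a),-np.sin(a)],[np.sin(a),np.cos(a)]])
    m=ok&(Z>.06)&(Z<.09)&(X[...,0]<-.07)&(X[...,0]>-.14)&(abs(X[...,1])<.06);q=X[m]
    print(n,len(q),np.round(cv2.minEnclosingCircle((q*1000).astype(np.float32)),1) if 0 else [np.round(v,1) for v in cv2.minEnclosingCircle((q*1000).astype(np.float32))],q.min(0).round(4),q.max(0).round(4),'z',np.percentile(P[m][:,2],[50,95]).round(4))
E
python3 m3.py
```

```text
time: 4.78
ee_pos: [0.6003, -0.1751, 0.1776]
eef_rot: [0.953, 0.303, 0.0, 0.0]
ft_force: [-0.5, -1.7, 0.2]
width: 0.0215
grip_force: 30.0
4.78 tcp [ 0.6003 -0.1751  0.1776] grasp [ 0.6003 -0.1751  0.1963] z [ 0. -0. -1.] y [ 0.577 -0.816  0.   ] yaw_y -54.74 q [ 0.54  0.39 -0.42  1.5   0.16  1.28 -0.86] F [-0.5 -1.7  0.2] 0.0215 29.999433159828186
time: 5.62
ee_pos: [0.6004, -0.1752, 0.1776]
eef_rot: [0.877, 0.481, 0.0, 0.0]
ft_force: [1.2, -3.1, -0.5]
width: 0.0217
grip_force: 30.0
time: 5.87
ee_pos: [0.6004, -0.1752, 0.1776]
eef_rot: [0.878, 0.479, 0.0, 0.0]
ft_force: [2.2, -2.7, -1.9]
width: 0.0216
grip_force: 30.0
5.87 tcp [ 0.6004 -0.1752  0.1776] grasp [ 0.6004 -0.1752  0.1963] z [ 0.001 -0.001 -1.   ] y [ 0.841 -0.54   0.001] yaw_y -32.71 q [ 0.58  0.4  -0.48  1.5   0.19  1.29 -0.49] F [ 2.2 -2.7 -1.9] 0.0216 29.99958425760269
top 198 [array([-100.3,   -1.7]), np.float64(23.0)] [-0.1229 -0.0241] [-0.0788  0.0207] z [0.0749 0.0809]
scene 85 [array([-97.4,   4.3]), np.float64(21.4)] [-0.1178 -0.0049] [-0.076   0.0206] z [0.0745 0.0785]
```

```bash

python3 -m crank '{"steps":[[[0,0,0],[0,0,0]],[[0,0,0],[0,0,0]],[[0,0,0],[0,0,0]],[[0,0,0],[0,0,0]],[[0,0,0],[0,0,0]],[[0,0,0.5],[0,0,0]],[[0,0,1],[0,0,0]],[[0,0,1],[0,0,0]],[[0,0,1],[0,0,0]],[[0,0,1],[0,0,0]]]}' 87
python3 -m crank '{"steps":[[[-0.3,0.2,0],[0,0,1]],[[-0.3,0.2,0],[0,0,1]],[[-0.3,0.2,0],[0,0,1]],[[-0.3,0.2,0],[0,0,1]],[[-0.3,0.2,0],[0,0,1]],[[-0.3,0.2,0],[0,0,1]],[[-0.3,0.2,0],[0,0,1]],[[-0.3,0.2,0],[0,0,1]],[[-0.3,0.2,0],[0,0,1]],[[-0.3,0.2,0],[0,0,1]]]}'
python3 -m crank '{"steps":[[[-0.3,0.2,0],[0,0,1]],[[-0.3,0.2,0],[0,0,1]],[[-0.3,0.2,0],[0,0,1]],[[-0.3,0.2,0],[0,0,1]],[[-0.3,0.2,0],[0,0,1]],[[-0.3,0.2,0],[0,0,1]],[[-0.3,0.2,0],[0,0,1]],[[-0.3,0.2,0],[0,0,1]],[[-0.3,0.1,0],[0,0,0]],[[-0.3,0,0],[0,0,0]]]}'
python3 st.py
python3 m3.py; python3 -c "
from h import *
c=load('top')
for u,v in((334,275),(265,177),(263,210)):print(onz(c,u,v,.055))"
```

```text
time: 6.8
ee_pos: [0.6001, -0.1744, 0.2925]
eef_rot: [0.877, 0.48, 0.0, 0.0]
ft_force: [-0.3, 0.2, -0.2]
width: 0.0796
grip_force: 0.0
time: 7.63
ee_pos: [0.5249, -0.1242, 0.2911]
eef_rot: [0.59, 0.807, 0.0, 0.0]
ft_force: [0.4, -0.8, 0.3]
width: 0.0872
grip_force: 0.0
time: 8.47
ee_pos: [0.4498, -0.0814, 0.2908]
eef_rot: [0.282, 0.959, 0.0, 0.0]
ft_force: [-0.1, -0.5, 0.4]
width: 0.0868
grip_force: 0.0
8.47 tcp [ 0.4498 -0.0814  0.2908] grasp [ 0.4498 -0.0814  0.3095] z [ 0.001 -0.    -1.   ] y [0.541 0.841 0.   ] yaw_y 57.27 q [ 0.78 -0.05 -0.66  1.74 -0.03  1.44  1.12] F [-0.1 -0.5  0.4] 0.0868 0.0
top 47 [array([-109.5,   10.9]), np.float64(16.7)] [-0.1231  0.0012] [-0.0951  0.0205] z [0.0734 0.0778]
scene 89 [array([-97.1,   4.2]), np.float64(20.5)] [-0.1162 -0.008 ] [-0.0768  0.0205] z [0.0747 0.0782]
[ 0.33399863 -0.13796469  0.055     ]
[0.61780407 0.06876861 0.055     ]
[0.51798812 0.07251221 0.055     ]
```

```bash

python3 -m crank '{"steps":[[[0,0,0],[-0.38,-0.59,0]],[[0,0,0],[-0.38,-0.59,0]],[[0,0,0],[-0.38,-0.59,0]],[[0,0,0],[-0.38,-0.59,0]],[[0,0,0],[-0.38,-0.59,0]],[[0,0,0],[-0.37,-0.59,0]],[[0,0,0],[-0.37,-0.59,0]],[[0,0,0],[-0.37,-0.59,0]],[[0,0,0],[-0.37,-0.59,0]],[[0,0,0],[-0.37,-0.59,0]]]}'
python3 -m crank '{"steps":[[[0,0,0],[0,0,0]],[[0,0,0],[0,0,0]]]}'
python3 st.py
python3 - <<'E'
from h import *
c=shot('wrist'); cv2.imwrite('pics/w2.png',c['pixels']);print(np.round(c['T'],3).tolist())
E
```

```text
time: 9.4
ee_pos: [0.449, -0.0836, 0.2893]
eef_rot: [0.272, 0.918, -0.081, 0.277]
ft_force: [-0.7, -0.6, -0.1]
width: 0.0872
grip_force: 0.0
time: 9.57
ee_pos: [0.4496, -0.0812, 0.2905]
eef_rot: [0.269, 0.919, -0.08, 0.276]
ft_force: [-0.6, 0.2, 0.4]
width: 0.0869
grip_force: 0.0
9.57 tcp [ 0.4496 -0.0812  0.2905] grasp [ 0.4409 -0.0757  0.3061] z [ 0.464 -0.296 -0.835] y [0.539 0.843 0.001] yaw_y 57.41 q [ 0.54 -0.5  -0.54  2.16  0.07  0.91  0.97] F [-0.6  0.2  0.4] 0.0869 0.0
[[0.538, -0.549, -0.64, 0.321], [0.843, 0.351, 0.408, 0.0], [0.001, -0.759, 0.651, 0.384], [0.0, 0.0, 0.0, 1.0]]
```

View pics/w2.png

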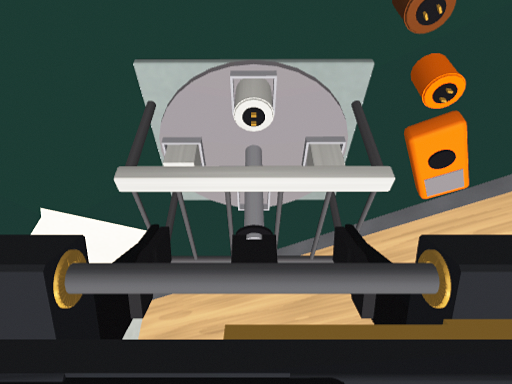

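The can is square in the front opening at (253,115), under the lamp bar, and the tool is centred on it. I descend to pre-grasp and then measure.

```bash

python3 -m crank '{"steps":[[[0,0,-0.5],[0,0,0]],[[0,0,-0.7],[0,0,0]],[[0,0,-0.7],[0,0,0]],[[0,0,-0.7],[0,0,0]],[[0,0,-0.7],[0,0,0]],[[0,0,-0.7],[0,0,0]],[[0,0,-0.5],[0,0,0]],[[0,0,0],[0,0,0]],[[0,0,0],[0,0,0]]]}'
python3 st.py
python3 - <<'E'
from h import *
c=shot('wrist');P=pts(c);Z=P[...,2];ok=c['z_map']>0;o=np.array([.6003,-.1755]);a=np.radians(-32.5)
X=(P[...,:2]-o)@np.array([[np.cos(a),-np.sin(a)],[np.sin(a),np.cos(a)]])
m=ok&(Z>.068)&(Z<.09)&(X[...,0]<-.07)&(X[...,0]>-.14)&(abs(X[...,1])<.06);q=X[m]
print(len(q),cv2.minEnclosingCircle((q*1000).astype(np.float32)),q.min(0).round(4),q.max(0).round(4),'world',P[m].mean(0).round(4))
b=ok&(Z>.04)&(Z<.065)&(X[...,0]<-.07)&(X[...,0]>-.14)&(abs(X[...,1])<.06);print('side',X[b].min(0),X[b].max(0))
L=ok&(Z>.15)&(Z<.16)&(abs(X[...,0]+.07)<.03);q=P[L][:,:2];print('lamp',cv2.minAreaRect((q*1000).astype(np.float32)))
E
```

```text
time: 10.37
ee_pos: [0.4494, -0.0841, 0.1782]
eef_rot: [0.272, 0.918, -0.081, 0.276]
ft_force: [1.0, 0.5, 1.1]
width: 0.0871
grip_force: 0.0
10.37 tcp [ 0.4494 -0.0841  0.1782] grasp [ 0.4407 -0.0785  0.1938] z [ 0.462 -0.299 -0.835] y [0.544 0.839 0.   ] yaw_y 57.05 q [ 0.61 -0.41 -0.68  2.34  0.15  0.66  0.81] F [1.  0.5 1.1] 0.0871 0.0
1448 ((-101.69184875488281, -0.40236032009124756), 23.164188385009766) [-0.1248 -0.0232] [-0.0798  0.0225] world [ 0.5105 -0.1187  0.0753]
side [-0.1237922  -0.02226424] [-0.10074034  0.02161642]
lamp ((0.0, 0.0), (0.0, 0.0), 0.0)
```

```bash

python3 -m crank '{"steps":[[[0.3,-0.19,-0.5],[0,0,0]],[[0.3,-0.19,-0.5],[0,0,0]],[[0.3,-0.19,-0.5],[0,0,0]],[[0.3,-0.19,-0.5],[0,0,0]],[[0.3,-0.19,-0.5],[0,0,0]],[[0.3,-0.19,-0.5],[0,0,0]],[[0.3,-0.19,-0.5],[0,0,0]],[[0.3,-0.19,-0.5],[0,0,0]],[[0,0,0],[0,0,0]],[[0,0,0],[0,0,0]]]}'
python3 st.py
```

```text
time: 11.25
ee_pos: [0.5095, -0.1213, 0.0781]
eef_rot: [0.271, 0.919, -0.081, 0.276]
ft_force: [-0.4, -0.3, -0.5]
width: 0.087
grip_force: 0.0
11.25 tcp [ 0.5095 -0.1213  0.0781] grasp [ 0.5008 -0.1157  0.0937] z [ 0.463 -0.298 -0.835] y [0.543 0.84  0.001] yaw_y 57.14 q [ 0.9   0.02 -0.97  2.31  0.84  0.47  0.24] F [-0.4 -0.3 -0.5] 0.087 0.0
```

```bash

python3 -m crank '{"steps":[[[0.2,-0.1,-0.4],[0,0,0]],[[0.2,-0.1,-0.4],[0,0,0]],[[0.14,-0.05,-0.27],[0,0,0]],[[0,0,0],[0,0,0]],[[0,0,0],[0,0,0]],[[0,0,0],[0,0,0]]]}'
python3 st.py
```

```text
time: 11.75
ee_pos: [0.5231, -0.127, 0.0523]
eef_rot: [0.27, 0.919, -0.081, 0.277]
ft_force: [0.3, 0.1, 1.1]
width: 0.0872
grip_force: 0.0
11.75 tcp [ 0.5231 -0.127   0.0523] grasp [ 0.5144 -0.1214  0.0679] z [ 0.465 -0.299 -0.833] y [ 0.541  0.841 -0.   ] yaw_y 57.24 q [ 0.86  0.14 -0.93  2.3   1.09  0.5   0.04] F [0.3 0.1 1.1] 0.0872 0.0
```

```bash

python3 -m crank '{"steps":[[[0,0,0],[0,0,0]],[[0,0,0],[0,0,0]],[[0,0,0],[0,0,0]],[[0,0,0],[0,0,0]],[[0,0,0],[0,0,0]],[[0,0,0],[0,0,0]],[[0,0,0],[0,0,0]],[[0,0,0],[0,0,0]],[[0,0,0],[0,0,0]],[[0,0,0],[0,0,0]]]}' 0 20
python3 st.py
```

```text
time: 12.58
ee_pos: [0.5229, -0.1269, 0.0511]
eef_rot: [0.27, 0.919, -0.081, 0.276]
ft_force: [0.2, 0.1, 0.0]
width: 0.0441
grip_force: 20.0
12.58 tcp [ 0.5229 -0.1269  0.0511] grasp [ 0.5142 -0.1214  0.0667] z [ 0.464 -0.298 -0.834] y [0.541 0.841 0.   ] yaw_y 57.26 q [ 0.86  0.15 -0.93  2.3   1.1   0.5   0.03] F [0.2 0.1 0. ] 0.0441 19.999788086861372
```

```bash

python3 -m crank '{"steps":[[[0,0,0.2],[0,0,0]],[[0,0,0.3],[0,0,0]],[[0,0,0.35],[0,0,0]],[[0,0,0],[0,0,0]],[[-0.3,0.19,0],[0,0,0]],[[-0.4,0.26,0],[0,0,0]],[[-0.4,0.26,0.1],[0,0,0]],[[-0.4,0.26,0.2],[0,0,0]],[[-0.4,0.26,0.3],[0,0,0]],[[0,0,0],[0,0,0]]]}' 0 30
python3 st.py; python3 - <<'E'
from h import *
c=shot('scene');a=shot('wrist')
o=np.hstack([c['pixels'],a['pixels']]);cv2.imwrite('pics/g1.png',cv2.resize(o,(800,300)))
E
```

```text
time: 13.42
ee_pos: [0.4736, -0.0956, 0.0873]
eef_rot: [0.27, 0.919, -0.082, 0.276]
ft_force: [-0.1, 0.5, -1.0]
width: 0.0436
grip_force: 30.0
13.42 tcp [ 0.4736 -0.0956  0.0873] grasp [ 0.465  -0.09    0.1029] z [ 0.464 -0.299 -0.834] y [ 0.541  0.841 -0.001] yaw_y 57.26 q [ 0.88 -0.15 -0.98  2.38  0.58  0.45  0.39] F [-0.1  0.5 -1. ] 0.0436 30.000183759257197
```

View pics/g1.png

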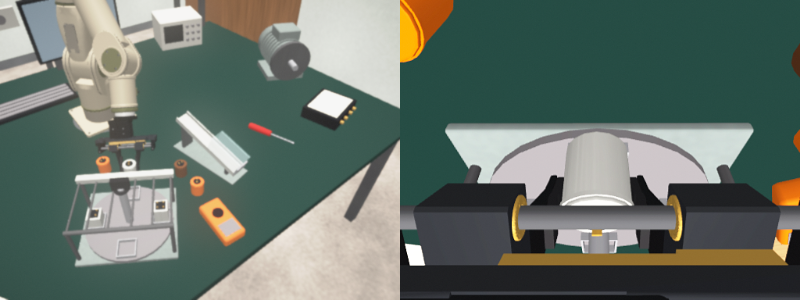

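The can is held upright and clear of the guard, and both relays are still in their pockets. I raise it, tilt 20 degrees and swing to the lane.

```bash

python3 -m crank '{"steps":[[[0,0,0.4],[0,0,0]],[[0,0,0.6],[0.24,0.37,0]],[[0,0,0.6],[0.24,0.37,0]],[[0,0,0.6],[0.24,0.37,0]],[[0,0,0.6],[0.24,0.37,0]],[[0,0,0.6],[0.24,0.37,0]],[[0,0,0.6],[0.24,0.37,0]],[[0,0,0.6],[0.24,0.37,0]],[[0,0,0.4],[0.24,0.37,0]],[[0,0,0.3],[0.24,0.4,0]]]}'
python3 -m crank '{"steps":[[[0,0.4,0],[0,0,0.4]],[[0,0.7,0],[0,0,0.7]],[[0,0.8,0],[0,0,0.7]],[[0,0.8,0],[0,0,0.7]],[[0,0.8,0],[0,0,0.7]],[[0,0.8,0],[0,0,0.7]],[[0,0.8,0],[0,0,0.7]],[[0,0.8,0],[0,0,0.7]],[[0,0.8,0],[0,0,0.7]],[[0,0.8,0],[0,0,0.7]]]}'
python3 st.py
python3 -m crank '{"steps":[[[-0.2,0.8,0],[0,0,0.7]],[[-0.2,0.8,0],[0,0,0.7]],[[-0.2,0.8,0],[0,0,0.4]],[[-0.1,0.6,0],[0,0,0]],[[0,0.4,0],[0,0,0]],[[0,0.2,0],[0,0,0]],[[0,0,0],[0,0,0]],[[0,0,0],[0,0,0]]]}'
python3 st.py
cat > m4.py <<'E'
from h import *
from scipy.spatial.transform import Rotation as R
s=monitor.read_state();M=R.from_quat(s['eef_rot']).as_matrix();g=s['ee_pos']-r.tcp_to_grasp*M[:,2]
for n in('wrist','top','scene'):
    c=shot(n);P=pts(c);ok=c['z_map']>0
    yaw=np.radians(9.7);xl=np.array([np.cos(yaw),np.sin(yaw)]);yl=np.array([-xl[1],xl[0]])
    O=np.array([.5166,.2010]);sx=(P[...,:2]-O)@xl;t=(P[...,:2]-O)@yl;Z=P[...,2]
    fl=.080-np.tan(np.radians(20))*sx
    m=ok&(abs(t)<.045)&(sx>-.17)&(sx<0.0)&(abs(Z-fl)<.03)
    f=m&(abs(t)<.018)&(abs(Z-fl)<.008)
    if f.sum()>10: print(n,f.sum(),'floor off',np.median((Z-fl)[f]).round(4),'slope',np.degrees(np.arctan(np.polyfit(sx[f],Z[f],1)[0])).round(2),'sxmin',sx[m].min().round(4))
    w=m&(Z-fl>.010)&(Z-fl<.022)
    if w.sum()>10:
        for a in (-.13,-.1,-.07,-.04,-.01):
            k=w&(abs(sx-a)<.012); 
            A=t[k&(t<0)];B=t[k&(t>0)]
            if len(A)>3 and len(B)>3:print(a,'walls',np.percentile(A,[3,97]).round(4),np.percentile(B,[3,97]).round(4))
E
python3 m4.py
```

```text
time: 14.35
ee_pos: [0.4754, -0.0978, 0.22]
eef_rot: [0.281, 0.953, -0.034, 0.112]
ft_force: [0.6, -0.6, -2.6]
width: 0.0431
grip_force: 30.0
time: 15.18
ee_pos: [0.4748, 0.0919, 0.2185]
eef_rot: [-0.008, 0.993, 0.0, 0.117]
ft_force: [0.5, -0.5, -1.3]
width: 0.0435
grip_force: 30.0
15.18 tcp [0.4748 0.0919 0.2185] grasp [0.4704 0.0918 0.2367] z [ 0.232  0.002 -0.973] y [-0.016  1.    -0.002] yaw_y 90.93 q [ 0.53 -0.16 -0.78  1.98 -0.06  1.04  1.35] F [ 0.5 -0.5 -1.3] 0.0435 29.998675785027444
time: 15.85
ee_pos: [0.4578, 0.181, 0.2194]
eef_rot: [-0.084, 0.99, 0.01, 0.117]
ft_force: [0.2, -0.2, -2.3]
width: 0.0437
grip_force: 30.0
15.85 tcp [0.4578 0.181  0.2194] grasp [0.4535 0.1802 0.2376] z [ 0.23   0.039 -0.973] y [-0.169  0.986 -0.   ] yaw_y 99.74 q [ 0.45 -0.14 -0.88  1.96 -0.05  1.05  1.32] F [ 0.2 -0.2 -2.3] 0.0437 29.99984046444297
wrist 5302 floor off 0.0003 slope -19.75 sxmin -0.1409
-0.13 walls [-0.0284 -0.0245] [0.0254 0.0294]
-0.1 walls [-0.0283 -0.0244] [0.0255 0.0294]
-0.07 walls [-0.0281 -0.0242] [0.0256 0.0296]
top 105 floor off -0.0003 slope -21.43 sxmin -0.0355
-0.01 walls [-0.0288 -0.0255] [0.025  0.0276]
scene 444 floor off -0.0004 slope -20.06 sxmin -0.1399
-0.1 walls [-0.0305 -0.0259] [0.0223 0.03  ]
-0.07 walls [-0.031  -0.0247] [0.0235 0.0283]
-0.04 walls [-0.0304 -0.0236] [0.0238 0.0302]
-0.01 walls [-0.0306 -0.0255] [0.0229 0.0283]
```

```bash

python3 -m crank '{"steps":[[[-0.05,0.2,0],[0,0,0]],[[0,0.19,0],[0,0,0]],[[0,0,-0.4],[0,0,0]],[[0,0,-0.6],[0,0,0]],[[0,0,-0.6],[0,0,0]],[[0,0,-0.6],[0,0,0]],[[0,0,-0.5],[0,0,0]],[[0,0,-0.3],[0,0,0]],[[0,0,0],[0,0,0]],[[0,0,0],[0,0,0]]]}'
python3 st.py
python3 - <<'E'
from h import *
c=shot('scene');a=shot('wrist')
o=np.hstack([cv2.resize(c['pixels'][90:240,190:340],(400,400)),cv2.resize(a['pixels'],(533,400))[:,60:460]]);cv2.imwrite('pics/g2.png',o)
E
```

```text
time: 16.83
ee_pos: [0.4564, 0.1911, 0.1446]
eef_rot: [-0.084, 0.99, 0.01, 0.117]
ft_force: [0.0, 0.8, -1.8]
width: 0.0432
grip_force: 30.0
16.83 tcp [0.4564 0.1911 0.1446] grasp [0.4521 0.1904 0.1628] z [ 0.229  0.04  -0.973] y [-0.169  0.986  0.   ] yaw_y 99.75 q [ 0.43 -0.02 -0.95  2.05  0.08  0.88  1.18] F [ 0.   0.8 -1.8] 0.0432 29.999985205940902
```

View pics/g2.png

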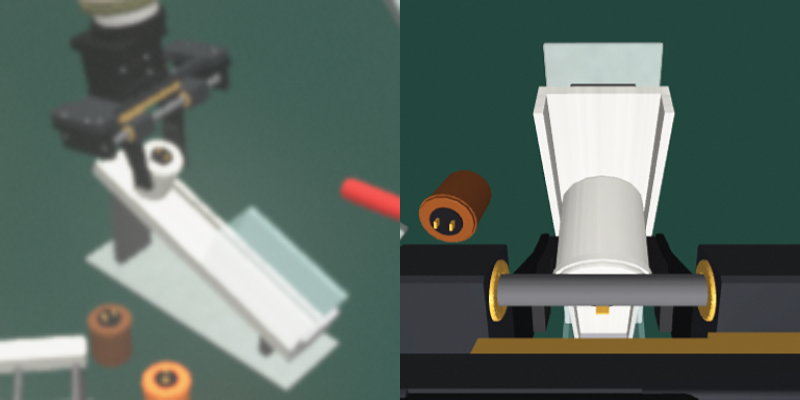

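The can, at (603,225) in the right half, is centred between the lane walls and square to the floor. I lower it in small steps.

```bash

python3 -m crank '{"steps":[[[0,0,-0.2],[0,0,0]],[[0,0,-0.15],[0,0,0]],[[0,0,-0.08],[0,0,0]],[[0,0,-0.04],[0,0,0]],[[0,0,0],[0,0,0]],[[0,0,0],[0,0,0]]]}'
python3 -m crank '{"steps":[[[0,0,-0.03],[0,0,0]],[[0,0,0],[0,0,0]],[[0,0,0],[0,0,0]]]}' |grep -E 'pos|force'
python3 -m crank '{"steps":[[[0,0,-0.03],[0,0,0]],[[0,0,0],[0,0,0]],[[0,0,0],[0,0,0]]]}'|grep -E 'pos|force'
```

```text
time: 17.43
ee_pos: [0.4566, 0.191, 0.1331]
eef_rot: [-0.084, 0.989, 0.01, 0.117]
ft_force: [0.4, 0.2, -2.5]
width: 0.0435
grip_force: 30.0
ee_pos: [0.4566, 0.191, 0.1324]
ft_force: [-0.2, 0.7, -1.3]
grip_force: 30.0
ee_pos: [0.4571, 0.1911, 0.132]
ft_force: [1.2, -1.2, -0.1]
grip_force: 30.0
```

```bash

python3 -m crank '{"steps":[[[0,0,-0.03],[0,0,0]],[[0,0,0],[0,0,0]],[[0,0,0],[0,0,0]]]}' |grep -E 'pos|force'
python3 -m crank '{"steps":[[[0,0,-0.03],[0,0,0]],[[0,0,0],[0,0,0]],[[0,0,0],[0,0,0]]]}'|grep -E 'pos|force'
```

```text
ee_pos: [0.4577, 0.1914, 0.1318]
ft_force: [2.7, -0.9, 5.0]
grip_force: 30.0
ee_pos: [0.4582, 0.1916, 0.1315]
ft_force: [4.1, 0.3, 8.0]
grip_force: 30.0
```

```bash

python3 -m crank '{"steps":[[[0,0,0.03],[0,0,0]],[[0,0,0],[0,0,0]],[[0,0,0],[0,0,0]]]}' |grep -E 'pos|force'
python3 -m crank '{"steps":[[[0,0,0],[0,0,0]],[[0,0,0],[0,0,0]],[[0,0,0],[0,0,0]],[[0,0,0],[0,0,0]],[[0,0,0],[0,0,0]],[[0,0,0],[0,0,0]],[[0,0,0],[0,0,0]],[[0,0,0],[0,0,0]],[[0,0,0],[0,0,0]],[[0,0,0],[0,0,0]]]}' 87
python3 -m crank '{"steps":[[[0,0,0.3],[0,0,0]],[[-0.2,0,0.6],[0,0,0]],[[-0.2,0,0.6],[0,0,0]],[[-0.2,0,0.6],[0,0,0]],[[-0.2,0,0.6],[0,0,0]],[[-0.2,0,0.6],[0,0,0]],[[0,0,0.6],[0,0,0]],[[0,0,0],[0,0,0]]]}'
python3 - <<'E'
from h import *
c=shot('scene');a=shot('top');P=pts(c)
o=np.hstack([cv2.resize(c['pixels'][110:250,200:340],(400,400),interpolation=2),cv2.resize(a['pixels'][130:270,170:310],(400,400),interpolation=2)]);cv2.imwrite('pics/g3.png',o)
E
```

```text
ee_pos: [0.4576, 0.1914, 0.1317]
ft_force: [2.9, 0.4, 7.1]
grip_force: 30.0
time: 19.52
ee_pos: [0.4566, 0.191, 0.1308]
eef_rot: [-0.084, 0.989, 0.01, 0.117]
ft_force: [0.5, -0.0, -0.3]
width: 0.0869
grip_force: 0.0
time: 20.18
ee_pos: [0.4327, 0.1918, 0.2318]
eef_rot: [-0.085, 0.989, 0.01, 0.119]
ft_force: [-0.1, -0.3, 0.4]
width: 0.0874
grip_force: 0.0
```

View pics/g3.png

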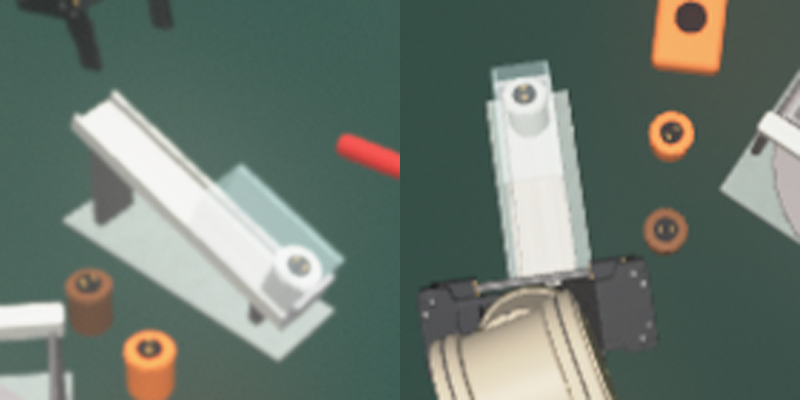

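The can stands at the stop under the cover, at (298,270) in the left half and (524,100) in the right. One numeric check before handing in.

```bash
python3 -m crank '{"steps":[[[0,0,0.2],[0,0,0]],[[0,0,0],[0,0,0]],[[0,0,0],[0,0,0]]]}' |grep -E 'force'
python3 - <<'E'
from h import *
O=np.array([.5166,.2010,.08]);y=np.radians(9.7);xl=np.array([np.cos(y),np.sin(y),0]);b=np.radians(20)
sx=np.cos(b)*xl-np.array([0,0,np.sin(b)]);n=np.sin(b)*xl+np.array([0,0,np.cos(b)])
yl=np.cross(n,sx);stop=O+.122*sx
rs=[]
for nm in('top','scene'):
    c=shot(nm);T=np.array(c['T']);f=192/np.tan(np.radians(c['vfov'])/2)
    def proj(p):
        q=T[:3,:3].T@(p-T[:3,3]);return np.array([c['cx']+f*q[0]/-q[2],c['cy']-f*q[1]/-q[2]])
    e=proj(stop+.052*n);u,v=e.round().astype(int);print(nm,'exp',e.round(1))
    w=c['pixels'][v-9:v+10,u-9:u+10].astype(int);yy,xx=np.nonzero(w.max(-1)<120)
    p=np.array([xx.mean()+u-9,yy.mean()+v-9]);print('black centre',p.round(1),len(xx));rs.append(ray(c,*p))
(o1,d1),(o2,d2)=rs;x=np.linalg.lstsq(np.stack([d1,-d2],1),o2-o1,rcond=None)[0]
p=(o1+d1*x[0]+o2+d2*x[1])/2-stop
print('can top rel stop frame mm',(1000*np.array([p@sx,p@yl,p@n])).round(1),'gap',np.linalg.norm(o1+d1*x[0]-o2-d2*x[1]))
E
```

```text
ft_force: [0.2, 0.4, -0.6]
grip_force: 0.0
top exp [213.2 163.7]
black centre [nan nan] 0
scene exp [303.5 202.6]
black centre [nan nan] 0
 ** On entry to DLASCL parameter number  4 had an illegal value
 ** On entry to DLASCL parameter number  4 had an illegal value
 ** On entry to DLASCL parameter number  4 had an illegal value
 ** On entry to DLASCL parameter number  4 had an illegal value
 ** On entry to DLASCL parameter number  5 had an illegal value
 ** On entry to DLASCL parameter number  4 had an illegal value<stdin>:12: RuntimeWarning: Mean of empty slice.
  ret = ret.dtype.type(ret / rcount)
Traceback (most recent call last):
numpy.linalg.LinAlgError: SVD did not converge in Linear Least Squares
```

By eye, the dark top centre sits at about (213.4,162.9) in top and (304.3,202.8) in scene. That is within a pixel of the projected stop pose, (213.2,163.7) and (303.5,202.6). The automatic mask missed it because its threshold was too dark. I hand in.

```bash
python3 -c "
from h import *
print(ticket.close_job())"
```

```text
the job is handed in; nothing more can be done
None
```

The can went from the carousel to the lane and now stands against the stop, within about a pixel (2–3 mm) of the expected pose in both views, and I handed the job in at about 20 s; `close_job()` returned no verdict.

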